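# Fit the focusing knob to the spindle of the amber slide and hold it pressed

## Robot

A 6-joint arm with a two-finger parallel gripper is mounted at the origin on the work surface. World frame = base frame: x ahead of the robot, y to its left, z up, the work surface at z = 0. Lengths are in m, angles in rad, forces in N, time in s.
With the tool pointing down it reaches from about 0.275 to 0.875 m from the base axis. Payload 12.5 kg.
Tool frame: the origin (TCP) lies on the centre line of the jaws, within the pads' length; the fingertips stand r.finger_overhang ahead of it and the grasp point (between the pads) lies 3 mm ahead of it (r.finger_overhang is the distance from the TCP to the fingertips, in m); z points along the fingers, y is the line along which they close (so a half turn about z gives the same grasp; the last joint's range is limited). The gripper opens to 85 mm and grips with 20 to 120 N. Pads are 22 mm wide; open, the fingers measure 114 mm over their backs; the gripper's body (76 mm by 85 mm) begins 54 mm behind the grasp point. The pads swing forward as they close: fully open they stand 13 mm farther back than shut.
Start: joints at [1.235, 0.351, 1.652, -0, 1.139, -0.085], TCP at [0.136, 0.533, 0.253] pointing down, gripper open.
Joint ranges: [-2.75, 2.75], [-0.79, 2.1], [0.01, 2.65], [-1.57, 4.71], [0.07, 3.14], [-2.87, 2.87]. Speed limits (rad/s): [2.22, 2.22, 2.79, 3.14, 3.14, 3.14].

## Interface

Orientations are given as a unit quaternion [x, y, z, w].
In Python, from cell import r, optics gives the robot as it stands. The module is installed in compiled form; this text tells all that it offers. Calls block until the motion is done:
- r.move_to(position, orientation): joint-space move of the TCP to a pose.
- r.move_linear(position, rot=None, vel=0.15): straight line of the TCP; rot=None keeps the orientation; vel is the mean speed in m/s.
- r.set_joints(angles): joint-space move.
- r.set_gripper(opening, squeeze=None): opening from 0.0 (shut) to 1.0 (fully open); squeeze is the grip in N (None keeps the last); returns when the fingers have stopped.
- r.sleep(seconds).
- r.inverse_kinematics(position, orientation): joint angles nearest the present ones, or None.
- optics.get_image(name): name is "scene" or "top" or "wrist"; returns a dict with "pixels" (400x640x3 uint8, red, green, blue), "depth" (400x640 float32, m along the optical axis (not along the pixel's ray), 0 where there is no reading), "fx", "fy", "cx", "cy" (pixels), "camera_from_world" (4x4, takes a point from world to camera coordinates); the wrist camera has in their place "mount" (4x4, takes a point from camera to tool coordinates, whose origin is the TCP and whose axes are the flange's). Camera axes: x right, y down, z forward; pixel columns grow to the right and rows downward; lengths in m; the calibration is good to about 2 mm. A picture is of the moment at which its call begins: read the wrist's pose just before it.
A pose or a line that the arm cannot do raises r.PlanningError and nothing moves.
- r.hand_in(): hands the job in; it is judged then, once.
Readings, each from a call of its own:
- r.current_t(): time.
- r.current_q(): joint angles.
- r.current_qvel(): joint speeds.
- r.current_effort(): joint torques, N m.
- r.current_tool_pos(): TCP position.
- r.current_ee_rot(): TCP orientation.
- r.current_contact_force(): force on the tool from outside, world axes, zero at the start.
- r.current_torque(): the same for the moment, N m.
- r.current_opening(): opening from 0.0 (shut) to 1.0 (fully open).
- r.current_finger_force(): force on a finger pad.
Only numpy, scipy, OpenCV 4.12 (cv2) and the standard library are available. Lean on these libraries where they do the work, as an engineer would, in place of code of your own. Each camera call takes 0.05 s, during which the arm holds its last target. There are 200 camera calls.

## Task

Find which of the two spindles on the mahogany board stands next to the amber slide, and fit the loose black knob onto that spindle: turn it so that its keyed bore matches the spindle's flat (white line on the same side as the red mark) and push it fully down against the spring collar. Finish while still gripping the knob and pressing it fully down, so that its grub screw could be tightened; do not let go. Do not push down the collar of the other spindle, and leave the slides, lens, slide box and lamp shade where they stand.

Things in the scene. Friction and masses are not known exactly. Their poses are not given: they have to be found in the camera images.
- knob: loose black knob, bore down: a bar 46 mm long (x -20 to +26), 28 wide (y), 42 high, 90 g; grip its flat sides along y. Origin: bore axis at the underside; z up. D-shaped blind bore, 18.2 mm diameter, 22 deep, its flat on the +x side 3.1 mm off axis, lowest 4 mm flared by 2 mm. White line on top from centre to +x end; fits one way only: line on the spindle's flat side.
- knob_key (a point): point on the underside plane of the knob, 20 mm from the bore's axis along its +x (white line) side
- left_tip (a point): centre of the top end of the left spindle (board y = +65 mm), an upright brass D-shaft, 16 mm diameter, one flat 2 mm off axis along its whole length. x points out through the flat, z up. A red strip on the top lies along the flat. Top 64 mm above the shelf, 26 mm above the housing. Turns very stiffly (0.4 N m).
- left_key (a point): point 20 mm out from the left spindle's axis on the side of its flat, at the height of its top
- collar_left (a joint): spring collar, a 34 mm steel disc round the left spindle: 0 = up (its top face 14 mm below the spindle's top), grows as it is pushed down, 0.006 m = fully down (20 mm below the spindle's top). About 3 N starts it, about 8 N takes it fully down; it springs back when released.
- right_tip (a point): centre of the top end of the right spindle (board y = -65 mm), an upright brass D-shaft, 16 mm diameter, one flat 2 mm off axis along its whole length. x points out through the flat, z up. A red strip on the top lies along the flat. Top 64 mm above the shelf, 26 mm above the housing. Turns very stiffly (0.4 N m).
- right_key (a point): point 20 mm out from the right spindle's axis on the side of its flat, at the height of its top
- collar_right (a joint): spring collar, a 34 mm steel disc round the right spindle: 0 = up (its top face 14 mm below the spindle's top), grows as it is pushed down, 0.006 m = fully down (20 mm below the spindle's top). About 3 N starts it, about 8 N takes it fully down; it springs back when released.
- board: fixed mahogany board, 165 x 262 x 12 mm. Origin at shelf level midway between the spindles; y points from the right spindle to the left one, x away from the slides. Each spindle rises from an aluminium housing 60 x 60 mm, top 38 mm above the shelf. Brass clips (43 mm high) hold a slide upright 85 mm to the -x side of each spindle.
- slide_amber: amber glass slide in a yellow frame, loose in clips, upright, 82 x 82 mm, 8 mm thick (x); origin at the middle of its lower edge, 12 mm above the shelf, so its top is 94 mm up. It may stand at the left or at the right spindle.
- slide_green: green glass slide in a dark green frame, same size and origin, in the other pair of clips
- lens: heavy projection lens in a brass barrel, 72 mm diameter, 71 mm high, loose; origin under its centre
- slide_box: blue painted tin slide box, 104 x 144 x 72 mm, loose; origin under its centre
- lamp_shade: aluminium lamp shade, 124 mm diameter at the foot, 80 mm high, loose; origin under its centre
Mind the look-alikes: they are no part of the job. Of the things like the knob, leave any that is turquoise; of the rest the larger one is meant.

How it is judged:
At the end, for the whole second after the job is handed in: Knob on the spindle beside the amber slide: within 4 mm of its axis, key points within 7 mm, upright, at rest, underside 16.5 mm or more below the tip, collar down over 4 mm, fingers touching it with over 3 N. Slides, lens, box and shade within 20 mm of their start, upright (0.25 rad) (((y of slide_amber in the frame of board above 0 m and value of joint collar_left above 0.004 m and z of knob in the frame of left_tip below -0.0165 m and horizontal distance between knob and left_tip below 0.004 m and horizontal distance between knob_key and left_key below 0.007 m) or (y of slide_amber in the frame of board below 0 m and value of joint collar_right above 0.004 m and z of knob in the frame of right_tip below -0.0165 m and horizontal distance between knob and right_tip below 0.004 m and horizontal distance between knob_key and right_key below 0.007 m)) and contact force between the fingers and knob above 3 N and angle between knob's own z axis and vertical below 0.1 rad and linear speed of knob below 0.02 m/s and distance of each of slide_amber, slide_green, lens, slide_box, lamp_shade from where it was at the start of the episode below 0.02 m and angle between each of slide_amber, slide_green, lens, slide_box, lamp_shade's own z axis and vertical below 0.25 rad); the arm keeps its last pose, push and grip.
It fails at once if the collar of the wrong spindle is pushed down by more than 2 mm ((y of slide_amber in the frame of board above 0 m and value of joint collar_right above 0.002 m) or (y of slide_amber in the frame of board below 0 m and value of joint collar_left above 0.002 m)).
It fails at once if a bystander is pushed away or tipped over (distance of any of slide_amber, slide_green, lens, slide_box, lamp_shade from where it was at the start of the episode above 0.03 m or angle between any of slide_amber, slide_green, lens, slide_box, lamp_shade's own z axis and vertical above 0.4 rad).
It also fails if it takes over 35 s, if anything falls off the work surface, if the arm or the gripper's body presses on something with over 40 N, if the wrist force passes 120 N, or if a joint passes its speed limit or range.

## Working session

There is one attempt and no reset: what is moved stays moved. The work goes in short steps, each a Python script; the robot and the scene stay as the last script left them, time stands still between calls to the robot, and variables do not carry over. Pictures are saved under pics/ and viewed, at most 10 in all, crops included, and the job is handed in when it is done.

```bash
mkdir -p pics
cat > h.py <<'E'
from cell import r, optics
import numpy as np, cv2
def snap(n):
    if n=="wrist":
        p=np.array(r.current_tool_pos()); q=r.current_ee_rot()
    d=optics.get_image(n)
    if n=="wrist":
        from scipy.spatial.transform import Rotation as R
        T=np.eye(4);T[:3,:3]=R.from_quat(q).as_matrix();T[:3,3]=p
        d["wfc"]=T@np.array(d["mount"])
    else: d["wfc"]=np.linalg.inv(np.array(d["camera_from_world"]))
    return d
def save(d,f,crop=None,s=1):
    im=d["pixels"][:,:,::-1]
    if crop: x0,y0,x1,y1=crop; im=im[y0:y1,x0:x1]
    cv2.imwrite(f,cv2.resize(im,None,fx=s,fy=s,interpolation=cv2.INTER_CUBIC))
def world(d,u,v,z=None):
    """pixel->world; by depth, or on plane z"""
    ray=np.array([(u-d["cx"])/d["fx"],(v-d["cy"])/d["fy"],1.])
    M=d["wfc"]
    if z is None:
        w=d["depth"][int(v)-1:int(v)+2,int(u)-1:int(u)+2]; w=w[w>0]
        s=np.median(w)
    else: s=(z-M[2,3])/(M[:3,:3]@ray)[2]
    return M[:3,:3]@(ray*s)+M[:3,3]
E
python3 - <<'E'
from h import *
import pickle
for n in("scene","top"):
    d=snap(n);save(d,f"pics/{n}0.png",s=1.25);pickle.dump(d,open(n+".pkl","wb"))
    print(n,d["wfc"].round(3).tolist(),d["fx"])
print(r.current_t(),r.current_ee_rot(),r.finger_overhang)
E
```

```text
scene [[-0.801, 0.49, -0.345, 0.975], [0.599, 0.655, -0.46, 0.419], [0.001, -0.575, -0.818, 0.968], [0.0, 0.0, 0.0, 1.0]] 455.9610207821215
top [[0.031, -0.997, 0.068, 0.527], [-0.999, -0.032, -0.013, -0.079], [0.015, -0.068, -0.998, 1.103], [0.0, 0.0, 0.0, 1.0]] 427.79851438483763
0.1 [ 1.25093226e-01  9.92144844e-01 -5.28609052e-04 -1.14678958e-04] 0.022
```

View pics/scene0.png

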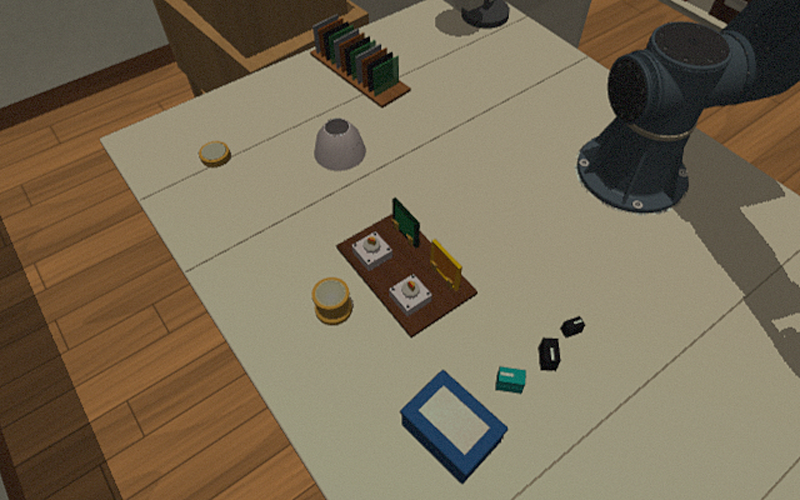

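View pics/top0.png

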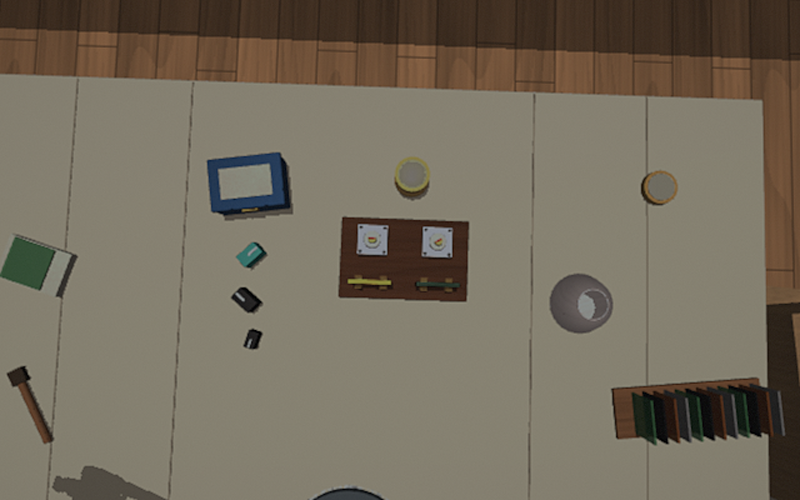

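Candidates for the knob in the top view are turquoise (250,254), the larger black one (246,299) and the smaller black one (253,339). I choose (246,299). The amber slide (370,282) stands by the spindle at (372,240), which is the +y (left) one. Next I go above the knob for a close look.

Run:
```python
from h import *
import pickle
d=pickle.load(open("top.pkl","rb"))
for n,u,v,z in(("knob",246,299,.04),("small",253,339,.03),("turq",250,254,.04),("L",372,240,.064),("R",437,241,.064)):
    print(n,world(d,u/1.25,v/1.25,z).round(3))
k=world(d,246/1.25,299/1.25,.04)
q=[1,0,0,0]
r.move_to([k[0]-0.06,k[1],.26],[.7071,.7071,0,0] if 0 else r.current_ee_rot())
w=snap("wrist");save(w,"pics/w1.png",s=1.25);pickle.dump(w,open("w1.pkl","wb"))
print(w["wfc"].round(3).tolist(),w["fx"],r.current_tool_pos(),r.current_t())
```

```text
knob [0.495 0.213 0.04 ]
small [0.417 0.198 0.03 ]
turq [0.584 0.21  0.04 ]
L [ 0.618 -0.032  0.064]
R [ 0.62  -0.159  0.064]
[[0.249, 0.935, 0.251, 0.371], [0.968, -0.24, -0.066, 0.231], [-0.002, 0.26, -0.966, 0.381], [0.0, 0.0, 0.0, 1.0]] 277.4551049724411 [0.43500175 0.21368242 0.25997098] 1.7583
```

View pics/w1.png

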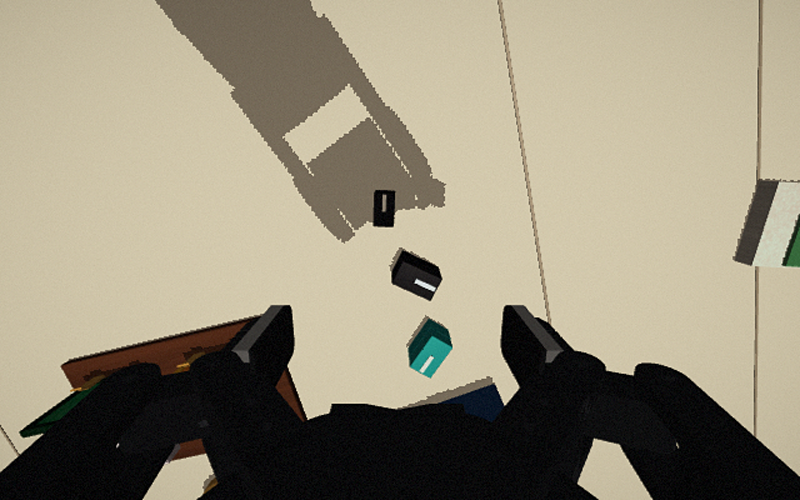

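The picture shows the small black knob at (384,208), the larger black one at (417,275) with its white line about (414,281)–(435,289), and turquoise at (430,347). The larger black one is confirmed. I'll enlarge it to fix its top face.

Run:
```python
from h import *
import pickle
w=pickle.load(open("w1.pkl","rb"))
w["pixels"]=np.clip(w["pixels"].astype(float)*1.8+15,0,255).astype(np.uint8)
save(w,"pics/w1c.png",(290,190,370,250),10)
```

```text
(no output)
```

View pics/w1c.png

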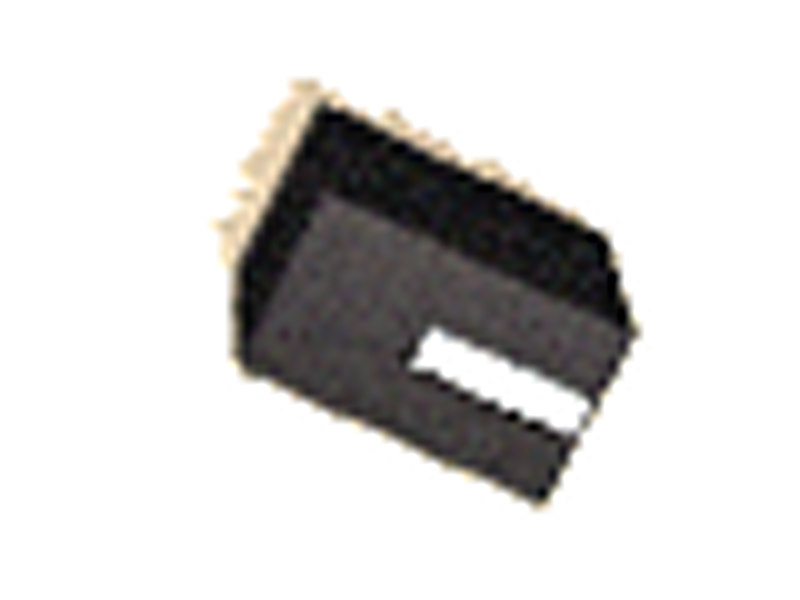

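Run:
```python
from h import *
import pickle
w=pickle.load(open("w1.pkl","rb"))
c=np.array([world(w,290-.45+u/10,190-.45+v/10,.042) for u,v in((320,195),(637,330),(545,505),(243,370))])
print(c.round(4), np.linalg.norm(np.diff(c,axis=0),axis=1).round(4))
ax=(c[1]+c[2]-c[0]-c[3])[:2]; yaw=np.arctan2(ax[1],ax[0]); ctr=c.mean(0)[:2]
# depth point on top for check
print("yaw",yaw,"ctr",ctr,"org",ctr-.003*ax/np.linalg.norm(ax), world(w,290+30,190+35))
r.move_to([.525,-.032,.2],r.current_ee_rot())
w=snap("wrist");save(w,"pics/w2.png",s=1.25);pickle.dump(w,open("w2.pkl","wb"));print(r.current_t())
```

```text
[[0.4691 0.2102 0.042 ]
 [0.4969 0.2454 0.042 ]
 [0.5176 0.2284 0.042 ]
 [0.4895 0.1947 0.042 ]] [0.0448 0.0268 0.0438]
yaw 0.8893454847661436 ctr [0.49324709 0.21966404] org [0.49135733 0.21733406] [0.489122   0.20303675 0.04287402]
2.85
```

View pics/w2.png

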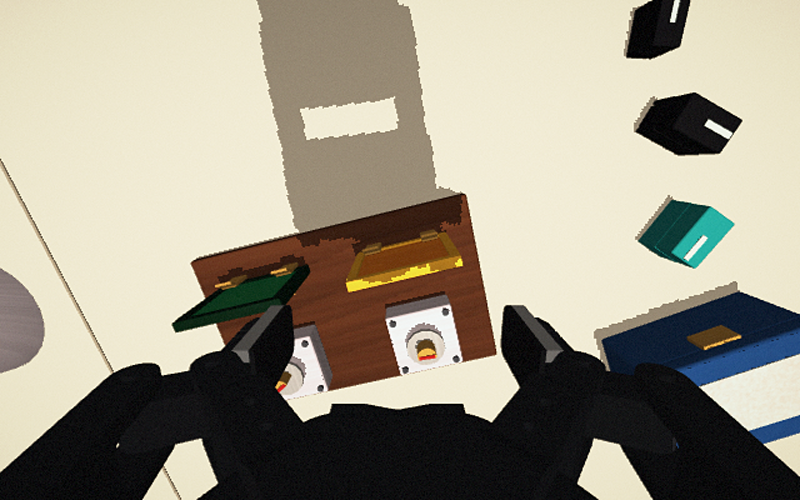

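The left spindle is at (427,350) beside the amber slide, with its red strip on the lower (+x) side. I'll enlarge it.

Run:
```python
from h import *
import pickle
w=pickle.load(open("w2.pkl","rb"))
save(w,"pics/w2c.png",(310,250,370,295),13)
for u,v in ((341,281),(341,279)): print(world(w,u,v))
```

```text
[ 0.61559541 -0.02878558  0.06475121]
[ 0.61368973 -0.02829264  0.06415514]
```

View pics/w2c.png

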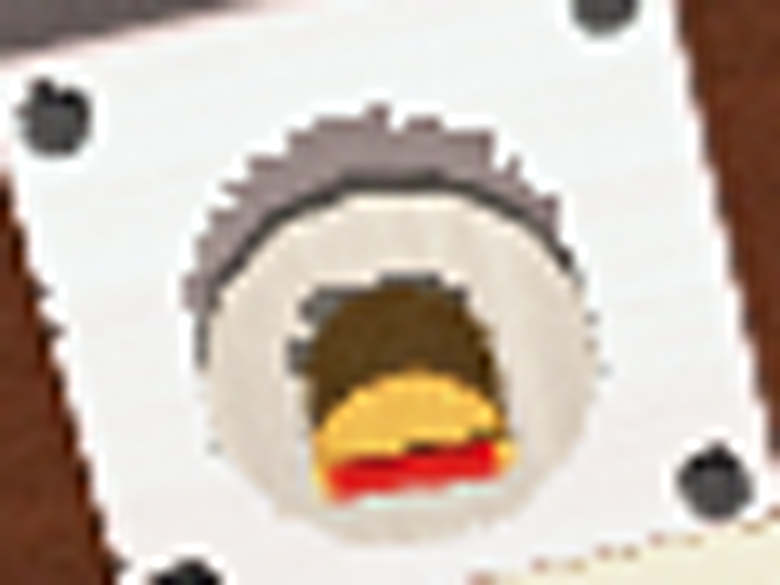

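```bash
cat > sp.py <<'E'
from h import *
def spindle(w,roi,z=.064,coll=.05):
    x0,y0,x1,y1=roi
    s=8
    im=cv2.resize(w["pixels"][y0:y1,x0:x1],None,fx=s,fy=s,interpolation=cv2.INTER_CUBIC)
    h=cv2.cvtColor(im,cv2.COLOR_RGB2HSV)
    sat=(h[...,1]>110)&(h[...,2]>130)
    red=sat&((h[...,0]<10)|(h[...,0]>170))
    def big(m):
        n,l,st,_=cv2.connectedComponentsWithStats(cv2.morphologyEx(m.astype(np.uint8),cv2.MORPH_CLOSE,np.ones((15,15))))
        return l==1+np.argmax(st[1:,4])
    def pts(m,z):
        v,u=np.nonzero(m)
        return np.array([world(w,x0-.5+(a+.5)/s,y0-.5+(b+.5)/s,z)[:2] for a,b in zip(u[::5],v[::5])])
    F=pts(big(sat),z);Rd=pts(big(red),z)
    c,rc=F.mean(0),Rd.mean(0)
    (_, (a,b), _)=rect=cv2.minAreaRect((Rd*1e4).astype(np.float32))
    e,V=np.linalg.eigh(np.cov(Rd.T)); n=V[:,0]; n=n*np.sign(n@(rc-c))
    print("area mm2",len(F)*5*0, "red rect mm",a/10,b/10,"cent",c,"yaw",np.arctan2(n[1],n[0]),"yaw by centroids",np.arctan2(*(rc-c)[::-1]))
    f=(F-c)@n; t=(F-c)@[-n[1],n[0]]
    print("extent n",f.min(),f.max(),"t",t.min(),t.max(),"axis",c+.00234*n, "axis from flat edge",c+n*(np.percentile(f,99)-.002))
    return c+.00234*n,n
E
python3 - <<'E'
from sp import *
import pickle
w=pickle.load(open("w2.pkl","rb"))
spindle(w,(330,275,353,291))
k=13
g=lambda u,v,z:world(w,310-.5+u/k,250-.5+v/k,z)
print("collar", ((g(205,385,.05)+g(598,355,.05))/2).round(4),((g(385,185,.05)+g(418,545,.05))/2).round(4))
print("housing screws avg",np.mean([g(57,118,.038),g(715,482,.038)],0).round(4),np.mean([g(605,5,.038),g(187,575,.038)],0).round(4))
t=pickle.load(open("top.pkl","rb"))
save(t,"pics/tc.png",(280,180,355,236),10)
# knob from top cam: dark pixels
E
```

```text
area mm2 0 red rect mm 13.441923522949219 3.7403003692626955 cent [ 0.61840668 -0.02930001] yaw -0.07379087718221454 yaw by centroids -0.1174268322076756
extent n -0.005989526177933551 0.004972707577750819 t -0.008098270713321247 0.007998346716198413 axis [ 0.62074031 -0.02947252] axis from flat edge [ 0.62112471 -0.02950094]
collar [ 0.6207 -0.0295  0.05  ] [ 0.6205 -0.0294  0.05  ]
housing screws avg [ 0.6211 -0.0296  0.038 ] [ 0.6205 -0.0294  0.038 ]
```

View pics/tc.png

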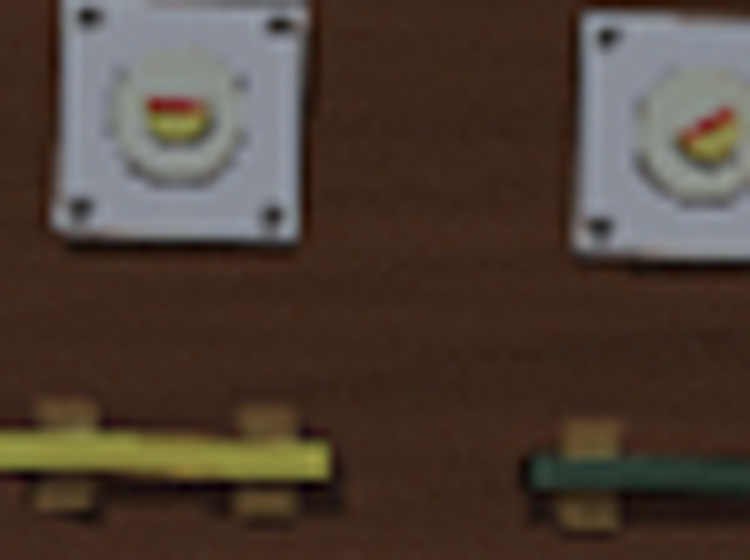

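Axis (0.6207, −0.0295) comes out the same from the spindle tip, collar and screws. The flat faces +x at about −0.08 rad, which the top view confirms. Now the grasp.

```bash
cat >> h.py <<'E'
from scipy.spatial.transform import Rotation as Rot
def down(a): return (Rot.from_euler('z',a)*Rot.from_euler('x',np.pi)).as_quat()
K=np.array([.4914,.2173]);KY=.889; S=np.array([.6207,-.0295]);SY=-.08
E
python3 - <<'E'
from h import *
for o in(0,np.pi):
    for p,a in((K,KY),(S,SY)):
        q=r.inverse_kinematics([*p,.12],down(a+o)); print(o,None if q is None else np.round(q,2))
o=np.pi
r.set_gripper(.8,squeeze=70);print(r.finger_overhang)
r.move_to([*K,.12],down(KY+o)); r.move_linear([*K,.030],vel=.12)
print("F",r.current_contact_force())
r.set_gripper(0.0,squeeze=70)
print(r.current_opening(),r.current_finger_force(),r.finger_overhang,r.current_contact_force(),r.current_t())
r.move_linear([*K,.15],vel=.2)
w=snap("wrist");save(w,"pics/w3.png",s=1.25)
print(r.current_opening(),r.current_finger_force(),r.current_contact_force(),r.current_t())
E
```

```text
0 [ 0.33  0.51  1.79 -0.    0.84  1.01]
0 [-0.12  0.63  1.56 -0.    0.95  1.53]
3.141592653589793 [ 0.33  0.51  1.79  0.    0.84 -2.13]
3.141592653589793 [-0.12  0.63  1.56  0.    0.95 -1.61]
0.022
F [ 0.07724551 -0.85730049 -0.28195588]
0.3186627308139597 69.20795537531376 0.022 [-0.74718458 -0.18410559  6.44268156] 5.55
0.32010609188463673 68.69293168187141 [ 0.382467   -0.23991032 -1.02464943] 6.35
```

View pics/w3.png

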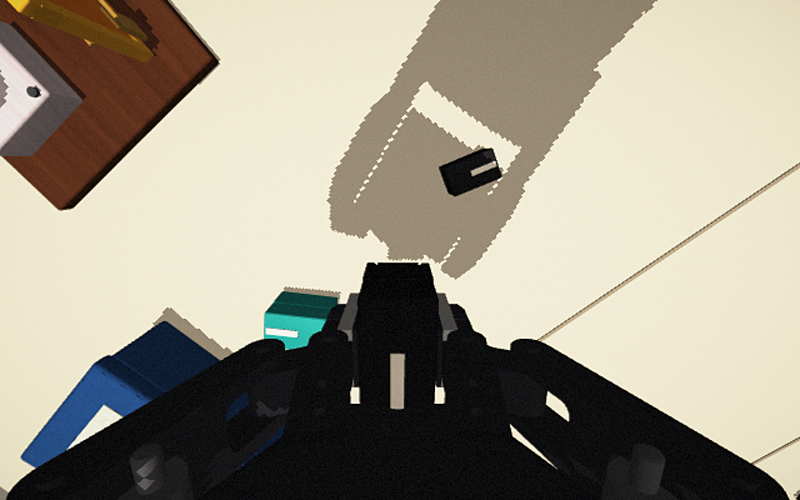

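The knob is held squarely, with its white line (397,353→408) pointing away from the camera. I'll check the offset along the fingers' plane from the line start, then hover over the spindle.

Run:
```python
from h import *
import pickle
w1=pickle.load(open("w1.pkl","rb"))
u=np.array([np.cos(KY),np.sin(KY)])
p=world(w1,290-.45+42.2,190-.45+34.8,.042)[:2]-K
print("line start in knob frame",p@u,p@[-u[1],u[0]])
w=snap("wrist");T=np.array(r.current_tool_pos())
p=world(w,397/1.25-.1,353/1.25-.1,T[2]+.012)[:2]-T[:2]
print("line start rel TCP",p@u,p@[-u[1],u[0]])
# hover: underside at .064+.012
o=np.pi
r.move_to([*S,.15],down(SY+o)); r.move_linear([*S,.030+.074],vel=.15)
print(r.current_tool_pos(),r.current_contact_force(),r.current_t())
d=snap("scene")
save(d,"pics/s2.png",(260,190,400,290),5.7)
```

```text
line start in knob frame 0.0010600574734244022 -0.00035236618615621155
line start rel TCP 0.0007051914561280329 0.0007238971643083778
[ 0.62073299 -0.02872731  0.10424541] [ 0.60898795  0.58182677 -0.69497477] 7.9333
```

View pics/s2.png

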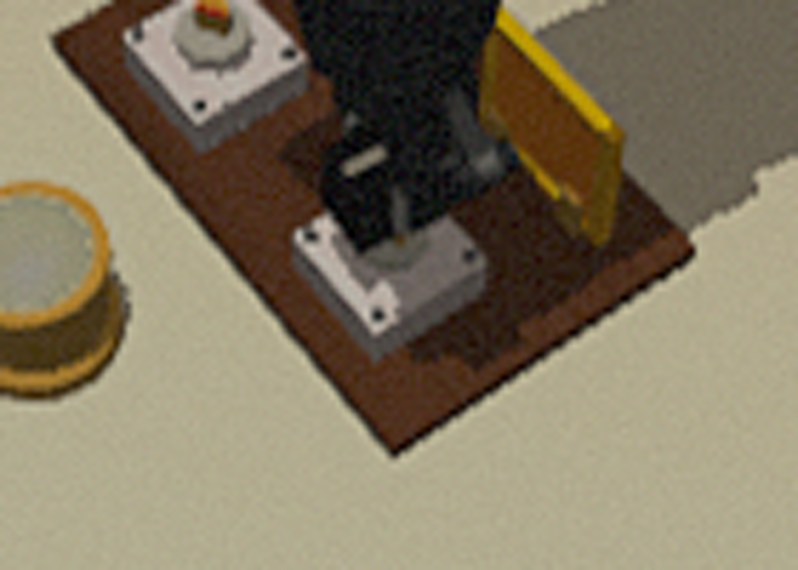

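The knob hovers over the left spindle beside the amber slide with its line on the +x side, and the offset is under 1 mm. I'll lower it with a force guard.

Run:
```python
from h import *
z=.098
while z>.070:
    r.move_linear([*S,z],vel=.06)
    f=np.array(r.current_contact_force());t=r.current_tool_pos()
    print(round(z,4),t.round(4) if hasattr(t,'round') else t,f.round(1),np.round(r.current_torque(),2),round(r.current_t(),2))
    if z>.082 and f[2]>12 or f[2]>25 or np.hypot(f[0],f[1])>15: break
    z-=.002
```

```text
0.098 [ 0.6207 -0.0295  0.0982] [-0.2  0.2 -0.9] [-0.03  0.07  0.02] 8.23
0.096 [ 0.6207 -0.0295  0.096 ] [ 0.3 -0.1 -0.9] [ 0.   -0.01  0.01] 8.48
0.094 [ 0.6206 -0.0295  0.0939] [-0.1 -0.4 -0.2] [-0.01 -0.02 -0.02] 8.73
0.092 [ 0.6206 -0.0295  0.0918] [-0.5 -0.2 -0.5] [-0.01 -0.02  0.  ] 8.98
0.09 [ 0.6206 -0.0295  0.0898] [-0.3  0.3 -1.4] [ 0.03  0.02 -0.01] 9.23
0.088 [ 0.6206 -0.0295  0.0879] [-0.3  0.9 -0.5] [-0.02  0.02  0.  ] 9.48
0.086 [ 0.6206 -0.0295  0.0858] [-0.4  0.8 -1.1] [ 0.02 -0.   -0.01] 9.73
0.084 [ 0.6207 -0.0295  0.0839] [-0.8 -0.2 -0.4] [-0.02 -0.01 -0.02] 9.98
0.082 [ 0.6206 -0.0295  0.0818] [-0.4 -0.6 -1.4] [0.03 0.01 0.02] 10.23
0.08 [ 0.6209 -0.0295  0.0802] [1.1 1.  1.6] [ 0.03 -0.05 -0.01] 10.48
0.078 [ 0.6209 -0.0295  0.0782] [0.7 0.6 3.4] [ 0.05 -0.09  0.03] 10.73
0.076 [ 0.621  -0.0295  0.0762] [0.1 1.  4.6] [ 0.05 -0.02 -0.  ] 10.98
0.074 [ 0.621  -0.0295  0.0746] [-1.1 -0.4  9. ] [0.05 0.21 0.03] 11.23
0.072 [ 0.6211 -0.0295  0.0744] [-8.6  0.9 28.7] [0.12 1.65 0.04] 11.48
```

Run:
```python
from h import *
r.move_linear([*S,.0728],vel=.03); r.sleep(.5)
print(r.current_tool_pos(),np.round(r.current_contact_force(),1),r.current_finger_force(),r.current_opening(),r.current_t())
d=snap("scene"); save(d,"pics/s3.png",(260,190,400,290),5.7)
```

```text
[ 0.62106587 -0.02952239  0.07450771] [-7.3  1.1 21.9] 71.41584791243076 0.3186740591013197 12.2333
```

View pics/s3.png

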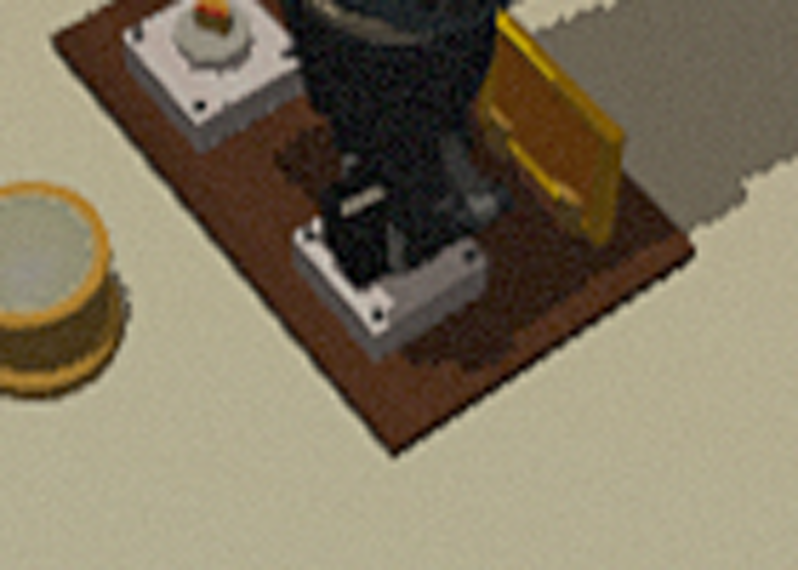

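The knob is down on the collar with its line on the flat's side, and the slide and lens look undisturbed, so I'm handing in.

```bash
python3 -c "
from h import *
print(r.hand_in())"
```

```text
the job is handed in; nothing more can be done
None
```

The larger black knob is on the left spindle beside the amber slide, keyed to its flat and held fully down at about 22 N, and the job was handed in at about 12 s; no verdict came back.

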